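# Open the shavings hopper and check its chute

## Task

Draw the shavings hopper's slide gate out by its handle until it hits its end stop, and leave it there. Then take the torch, hold its lens 2 to 7 cm from the mouth of the chute and shine it straight up the middle of the chute, quite steady for a second and a half, to see that the way is clear. Lay the torch flat on the cork mat, let go, and leave the other things on the bench where they are.

Things in the scene. Friction and masses are not known exactly. Their poses are not given: they have to be found in the camera images.
- hopper: plywood hopper, fixed: square funnel 262 wide, rim 403 high, on four legs 18 thick at x, y = +-112. Its sides slope from half-width 54 at height 275 out to 124 at 375, over the shut gate's handle: lean the tool out some 35 degrees towards the hopper's -x. Origin on the bench under the throat; the gate draws out along its -x (roughly to the robot), the chute comes out along its -y.
- gate (a joint): travel of the flat steel slide gate in m: 0 shut, 0.110 against its end stop (fully out). It slides level along the hopper's own -x with about 5 N of friction and stays where it is left.
- gate_handle (a point): middle of the gate's handle, 255 above the bench: a level round steel bar, 16 thick, 110 long, along the hopper's y, on two thin stems (80 clear between them), with 57 free between bar and gate plate: a finger fits either side. Moves with the gate; shut, it is 135 from the throat's middle.
- chute: sheet-metal chute of the hopper, a square tube open at its lower end, 80 x 80 inside, 92 outside. Origin on its centre line at the throat, 215 above the bench; its x axis runs down and out along the centre line, 30 degrees below level; its y axis is level.
- chute_throat (a point): centre line of the chute at its top, below the gate (the origin of chute)
- chute_mouth (a point): centre of the chute's open lower end, 155 along the centre line from the throat, 137 above the bench
- torch: squarish aluminium torch lying on the bench, 150 long; body 30 x 30, with a dark head 40 wide and 36 high on the last 34 mm at the lens end; about 0.22 kg. Origin at the middle of its underside; x axis points out of the lens (the beam), z up. Grip it across the body near the middle.
- torch_lens (a point): centre of the torch's lens, on the beam: 75 ahead of the torch's origin and 15 above its underside; axes as the torch's
- mat: cork mat, 210 (its x) x 160 (its y), 4 thick, fixed on the bench. Origin at the middle of its underside.
- glue: green glue bottle with a white cap, 180 high, 64 across, standing; a bystander, to be left alone. Origin at its underside.
- plane: wooden hand plane, 200 x 55, 95 high; a bystander, to be left alone. Origin at its underside.
- jar: amber glass jar, 100 high, 72 across, standing; a bystander, to be left alone. Origin at its underside.
- chisel: wood-handled chisel lying flat, 245 long overall; a bystander, to be left alone. Origin at its underside.
- tape: paper tape roll lying flat, 104 across, 48 high; a bystander, to be left alone. Origin at its underside.
- offcut: flat oak offcut 130 x 60 x 25; a bystander, to be left alone. Origin at its underside.
Not all that is in view belongs to the job. There is more than one size of the torch; the one meant has the size given above.

How it is judged:
By the outcome, as a careful person would: the job done as asked, in the order asked, and still so for the second after the job is handed in, with the robot touching nothing.
It also fails if it takes over 72 s, if anything falls off the work surface, if the arm or the gripper's body presses on something with over 40 N, if the wrist force passes 120 N, or if a joint passes its speed limit or range.

## Robot

A 7-joint arm with a two-finger parallel gripper is mounted at the origin on the work surface. World frame = base frame: x ahead of the robot, y to its left, z up, the work surface at z = 0. Lengths are in m, angles in rad, forces in N, time in s.
With the tool pointing down it reaches from about 0.4 to 0.875 m from the base axis. Payload 19.3 kg.
Tool frame: the origin (TCP) lies at the very end of the fingers, on their centre line; the grasp point (between the pads) lies 19 mm behind it (ctrl.hold_point_z is the z of the grasp point in the tool frame, in m); z points along the fingers, y is the line along which they close (so a half turn about z gives the same grasp; the last joint's range is limited). The gripper opens to 85 mm and grips with 20 to 120 N. Pads are 22 mm wide; open, the fingers measure 114 mm over their backs; the gripper's body (76 mm by 85 mm) begins 54 mm behind the grasp point. The pads swing forward as they close: fully open they stand 13 mm farther back than shut.
Start: joints at [-1.414, 0.521, -0.036, 1.599, 0.021, 1.021, -0.113], TCP at [0.141, 0.609, 0.231] pointing down, gripper open.
Joint ranges: [-2.91, 2.91], [-0.3, 2.13], [-1.5, 1.42], [0.17, 2.43], [-1.26, 4.41], [0.16, 1.93], [-2.52, 2.52]. Speed limits (rad/s): [1.89, 1.89, 2.39, 2.39, 3.01, 3.01, 3.01].

## Interface

Orientations are given as a rotation vector (axis times angle).
In Python, from rig import ctrl gives the robot as it stands. The module is installed in compiled form; this text tells all that it offers.
- The arm moves only by the tool jog_arm, never from a script. Its argument "plan" is a list of rows, each an object with "dp": the shift along the tool's x, y, z as a fraction of full scale, a list of three; "dr": the turn, a rotation vector about the tool's x, y, z as a fraction of full scale, a list of three; "grip": the opening, from 0 (shut) to 1 (fully open). A call has 1 to 5 rows; each row is the pose to reach, as a shift and turn from the pose commanded when the call began, along the tool's axes at that moment, turning the shorter way round; what a row does not reach only later rows make up. Full scale, the value 1, is 250 mm for a shift and pi rad for a turn. A row lasts 1/12 s, in which the tool goes at most 41.7 mm and 7.16 degrees, less where a joint would pass 70% of its speed; a pose out of reach is approached as far as the arm can. A call with a number of a shift or a turn outside -1 to 1 is refused whole. A call with a gripper value outside its range is refused whole. The fingers move at their own pace and stop on an object; "force" is the grip in N (left out, the last holds). Time passes only in rows, so rows that repeat a pose let the fingers close. It gives the time, the measured TCP pose, the force, the opening and the grip force at its end, in the units of the state.
- ctrl.observe(): the state, without advancing time (a new reading comes with each control period).
- ctrl.read_camera(name): name is "scene" or "top" or "wrist"; returns the picture (420x560x3 uint8, red, green, blue); there is no depth.
- ctrl.get_calibration(name): a dict with "camera_matrix" (3x3 intrinsics, pixels), "world_from_camera" (4x4, takes a point from camera to world coordinates); the wrist camera has in their place "T_tool_cam" (4x4, takes a point from camera to tool coordinates, whose origin is the TCP and whose axes are the flange's). Camera axes: x right, y down, z forward; pixel columns grow to the right and rows downward; lengths in m; the calibration is good to about 2 mm. A picture is of the moment at which its call begins: read the wrist's pose just before it. get_calibration takes no time and is no camera call.
- ctrl.sign_off(): hands the job in; it is judged then, once.
The state is a dict: "time": time; "joint_pos": joint angles; "qd": joint speeds; "tau": joint torques, N m; "ee_pos": TCP position; "eef_rot": TCP orientation; "contact_force": force on the tool from outside, world axes, zero at the start; "ft_torque": the same for the moment, N m; "gripper_width": finger opening in m; "finger_force": force on a finger pad.
Only numpy, scipy, OpenCV 4.12 (cv2) and the standard library are available. Lean on these libraries where they do the work, as an engineer would, in place of code of your own. Each camera call takes 0.05 s, during which the arm holds its last target. There are 200 camera calls.

## Working session

There is one attempt and no reset: what is moved stays moved. The work goes in short steps, Python scripts to look and compute and a tool call to move; the robot and the scene stay as the last step left them, time stands still between calls to the robot, and variables do not carry over. Pictures are saved under pics/ and viewed, at most 10 in all, crops included, and the job is handed in when it is done.

Besides the shell and the picture viewer there is one more tool, called after "Call:" by a JSON object that holds its "fn" and its "kwargs". jog_arm: Moves the arm, as the interface text tells. Shift numbers are shares of 250 mm and turn numbers shares of pi rad, none past 1 either way. Its arguments: {"type":"object","properties":{"plan":{"type":"array"},"force":{"type":"number"}},"required":["plan"]}

```bash
mkdir -p pics
python3 - <<'E'
from rig import ctrl
import cv2
for n in("scene","top"):
    cv2.imwrite(f"pics/{n}1.png",ctrl.read_camera(n)[:,:,::-1])
    c=ctrl.get_calibration(n);print(c["camera_matrix"],c["world_from_camera"])
print(ctrl.get_calibration("wrist"))
o=ctrl.observe();print(o, ctrl.hold_point_z)
E
```

```text
[[524.5865297    0.         286.22933012]
 [  0.         524.5865297  211.94994241]
 [  0.           0.           1.        ]] [[-0.43837727  0.76453612 -0.47255676  1.0839064 ]
 [ 0.89875661  0.36827783 -0.23792435  0.30410708]
 [-0.00786958 -0.52901414 -0.84857652  1.29184748]
 [ 0.          0.          0.          1.        ]]
[[511.5465886    0.         283.98905533]
 [  0.         511.5465886  209.75479549]
 [  0.           0.           1.        ]] [[ 4.25827496e-02 -9.75565106e-01  2.15544505e-01  1.82129814e-01]
 [-9.99092190e-01 -4.13149887e-02  1.03859349e-02 -1.18219078e-02]
 [-1.22693688e-03 -2.15791093e-01 -9.76438784e-01  1.49047258e+00]
 [ 0.00000000e+00  0.00000000e+00  0.00000000e+00  1.00000000e+00]]
{'camera_matrix': array([[302.67768323,   0.        , 278.03416964],
       [  0.        , 302.67768323, 209.27576958],
       [  0.        ,   0.        ,   1.        ]]), 'T_tool_cam': array([[-5.62667454e-05, -9.50611655e-01, -3.10382794e-01,
         7.94329622e-02],
       [ 9.99999947e-01, -1.52723732e-04,  2.86466321e-04,
         8.05236478e-04],
       [-3.1972
[... 163 characters left out ...]
': 0.1, 'joint_pos': array([-1.41420818,  0.5219479 , -0.03632499,  1.59995974,  0.02117989,
        1.02114068, -0.11279976]), 'qd': array([-0.00161254, -0.00297458,  0.00157298, -0.00138311, -0.00035914,
       -0.00178162, -0.00148903]), 'tau': array([ 2.93771278e-03, -9.28488779e+01,  1.98413394e+00, -3.70534050e+01,
        1.81944855e-02,  5.40187248e-03, -6.36182494e-05]), 'ee_pos': array([0.14048928, 0.60867472, 0.23078425]), 'eef_rot': array([-3.55504415e-01, -3.12135224e+00,  1.68038336e-03]), 'contact_force': array([ 0.00898662, -0.57787697, -0.21096849]), 'ft_torque': array([ 0.03065133, -0.02626508,  0.02056105]), 'finger_force': 0.0, 'gripper_width': 0.0855176620302563} -0.0187
```

View pics/scene1.png

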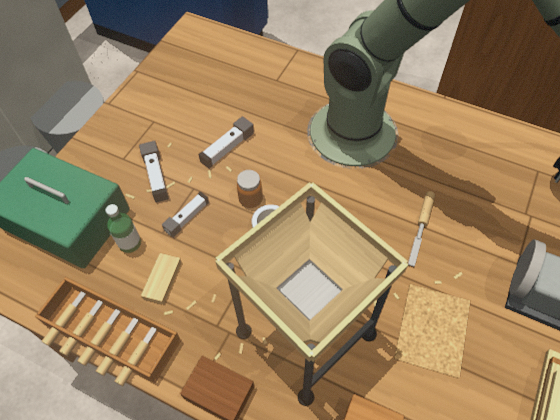

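View pics/top1.png

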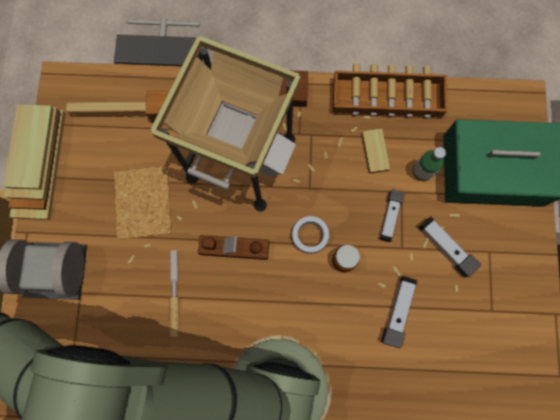

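The scene view shows three torches, the hopper, and the mat at about (433,330). In the top view the torches are at about (393,215), (450,247) and (400,312). The hopper rim corners are at about (196,42), (298,93), (250,170) and (156,127), the handle is at (210,172), the chute at (278,155) and the mat at (142,202).

```bash
cat > h.py <<'E'
import numpy as np,cv2
from rig import ctrl
from scipy.spatial.transform import Rotation as R
def ray(n,p,z,T=None):
    c=ctrl.get_calibration(n);K=c["camera_matrix"]
    T=c["world_from_camera"] if T is None else T
    d=T[:3,:3]@np.linalg.solve(K,np.r_[p,1.]);o=T[:3,3]
    return o+d*(z-o[2])/d[2]
def proj(n,X,T=None):
    c=ctrl.get_calibration(n);T=c["world_from_camera"] if T is None else T
    q=c["camera_matrix"]@(T[:3,:3].T@(np.asarray(X)-T[:3,3]));return q[:2]/q[2]
def wristT(o):
    T=np.eye(4);T[:3,:3]=R.from_rotvec(o["eef_rot"]).as_matrix();T[:3,3]=o["ee_pos"]
    return T@ctrl.get_calibration("wrist")["T_tool_cam"]
E
python3 - <<'E'
from h import *
im=cv2.imread("pics/top1.png");hsv=cv2.cvtColor(im,cv2.COLOR_BGR2HSV)
m=((hsv[...,1]<75)).astype(np.uint8)
m[:180]=0;m[:,:370]=0;m[350:]=0
n,l,s,c=cv2.connectedComponentsWithStats(m)
for i in range(1,n):
    if s[i,4]<100: continue
    pts=np.argwhere(l==i)[:,::-1]
    W=np.array([ray("top",p,0.03)[:2] for p in pts]).astype(np.float32)
    g=hsv[...,2][l==i]
    r=cv2.minAreaRect(W);print(c[i],s[i,4],np.round(r[0],3),np.round(r[1],3),r[2],"dark",np.round(W[g<90].mean(0),3),"light",np.round(W[g>120].mean(0),3))
for p in [(196,42),(298,93),(250,170),(156,127)]: print("rim top",ray("top",p,.403))
for p in [(312,186),(406,265),(311,354),(218,263)]: print("rim sc",ray("scene",p,.403))
for p in [(190,166),(229,184)]: print("handle",ray("top",p,.255))
for p in [(114,172),(165,166),(171,233),(119,238)]: print("mat",ray("top",p,.004))
big=np.hstack([cv2.resize(im[30:220,140:310],None,fx=3,fy=3,interpolation=2)[:570], cv2.resize(im[180:350,370:490],(288,570))])
cv2.imwrite("pics/crop1.png",big[:, :798])
E
```

```text
[391.42809917 214.19338843] 605 [ 0.502 -0.311] [0.039 0.15 ] 77.86911010742188 dark [ 0.531 -0.315] light [ 0.491 -0.308]
[557.23348018 221.31718062] 227 [ 0.48  -0.786] [0.017 0.184] 85.82763671875 dark [ 0.463 -0.791] light [ 0.517 -0.791]
[450.07136641 247.75282855] 1149 [ 0.417 -0.474] [0.192 0.057] 45.28739547729492 dark [ 0.39  -0.494] light [ 0.431 -0.467]Traceback (most recent call last):
  File "<stdin>", line 9, in <module>
  File "h.py", line 5, in ray
    c=ctrl.get_calibration(n);K=c["camera_matrix"]
ValueError: time passes only in moves, steps and waits
```

```bash
python3 - <<'E'
s=open('h.py').read()
s=s.replace("def ray","_C={}\ndef cal(n):\n    if n not in _C: _C[n]=ctrl.get_calibration(n)\n    return _C[n]\ndef ray",1)
h,t=s.split("def ray");t=t.replace("ctrl.get_calibration(","cal(")
open('h.py','w').write(h+"def ray"+t)
E
python3 - <<'E'
from h import *
im=cv2.imread("pics/top1.png");hsv=cv2.cvtColor(im,cv2.COLOR_BGR2HSV)
m=((hsv[...,1]<75)).astype(np.uint8)
m[:180]=0;m[:,:370]=0;m[350:]=0;m[:,500:]=0
n,l,s,c=cv2.connectedComponentsWithStats(m)
for i in range(1,n):
    if s[i,4]<100: continue
    pts=np.argwhere(l==i)[:,::-1]
    W=np.array([ray("top",p,0.03)[:2] for p in pts]).astype(np.float32)
    r=cv2.minAreaRect(W);print(c[i],s[i,4],np.round(r[0],3),np.round(r[1],3),r[2])
for p in [(196,42),(298,93),(250,170),(156,127)]: print("rim top",ray("top",p,.403))
for p in [(312,186),(406,265),(311,354),(218,263)]: print("rim sc",ray("scene",p,.403))
for p in [(190,166),(229,184)]: print("handle",ray("top",p,.255))
for p in [(114,172),(165,166),(171,233),(119,238)]: print("mat",ray("top",p,.004))
for p,z in [((310,234),.024),((346,258),.1),((430,160),.09),((174,290),.01),((234,245),.05),((376,150),.02)]: print("by",ray("top",p,z))
big=np.hstack([cv2.resize(im[30:220,140:310],None,fx=3,fy=3,interpolation=2)[:570], cv2.resize(im[180:350,370:490],(288,570))])
cv2.imwrite("pics/crop1.png",big[:, :798])
E
```

```text
[391.42809917 214.19338843] 605 [ 0.502 -0.311] [0.039 0.15 ] 77.86911010742188
[450.07136641 247.75282855] 1149 [ 0.417 -0.474] [0.192 0.057] 45.28739547729492
[399.4073107  313.17058312] 1149 [ 0.227 -0.334] [0.054 0.192] 73.87420654296875
rim top [0.8164375  0.22331794 0.403     ]
rim top [ 0.69743952 -0.02067549  0.403     ]
rim top [0.50911385 0.07881728 0.403     ]
rim top [0.60120009 0.29671469 0.403     ]
rim sc [0.50929293 0.07509859 0.403     ]
rim sc [0.59681038 0.3085497  0.403     ]
rim sc [0.82748909 0.21832028 0.403     ]
rim sc [ 0.7466323  -0.01125923  0.403     ]
handle [0.55772264 0.24293102 0.255     ]
handle [0.51495786 0.1415677  0.255     ]
mat [0.60541229 0.52299863 0.004     ]
mat [0.63082668 0.37049223 0.004     ]
mat [0.42607503 0.33370235 0.004     ]
mat [0.40472524 0.48520731 0.004     ]
by [ 0.4369708  -0.07479757  0.024     ]
by [ 0.36163105 -0.17169138  0.1       ]
by [ 0.65479389 -0.40855916  0.09      ]
by [0.26033472 0.30877659 0.01      ]
by [0.39164566 0.14102262 0.05      ]
by [ 0.70321394 -0.26604609  0.02      ]
```

View pics/crop1.png

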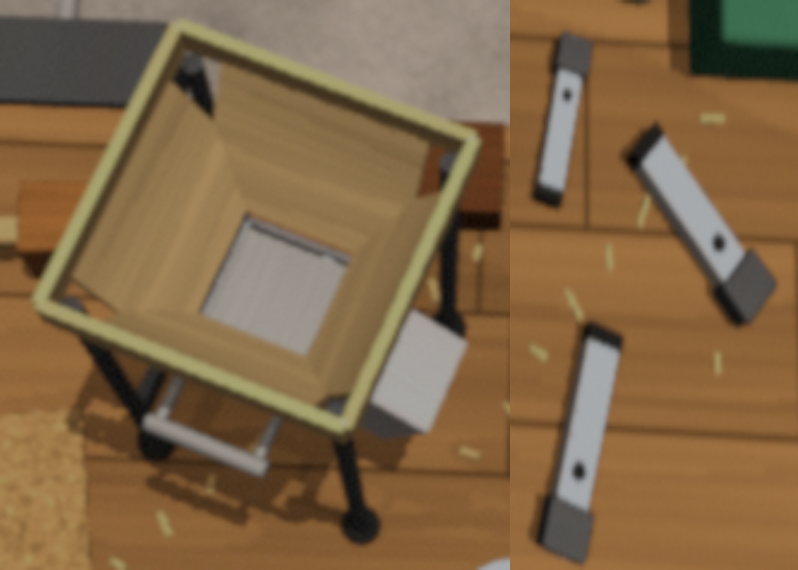

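The crop shows the meant torch as the small one at top left of the right panel, lens up. It also gives sharper hopper corners, the handle ends at crop (148,422) and (266,468), and the chute mouth's upper edge from (467,345) to (430,432).

Run:
```python
from h import *
f=lambda x,y:(x/3+140-.33,y/3+30-.33)
P=[ray("top",f(*p),.403)[:2] for p in [(180,22),(480,135),(348,430),(37,300)]]
P=np.array(P);print(P, P.mean(0),[np.linalg.norm(P[i]-P[i-1]) for i in range(4)])
for i in range(4): d=P[i]-P[i-1];print(np.degrees(np.arctan2(d[1],d[0])))
S=np.array([ray("scene",p,.403)[:2] for p in [(312,185),(407,265),(311,355),(217,263)]]);print(S,S.mean(0))
H=np.array([ray("top",f(*p),.255)[:2] for p in [(148,422),(266,468)]]);print("handle",H,H.mean(0),np.linalg.norm(H[0]-H[1]))
M=np.array([ray("top",f(*p),.137+.046*.866)[:2] for p in [(467,345),(430,432)]]);print("mouth top edge",M,M.mean(0),np.linalg.norm(M[0]-M[1]))
d=M[0]-M[1];print(np.degrees(np.arctan2(d[1],d[0])))
```

```text
[[ 0.82975026  0.21572146]
 [ 0.74327829 -0.02285654]
 [ 0.50272996  0.06588887]
 [ 0.59444338  0.30510823]] [0.66755047 0.1409655 ] [np.float64(0.25171278294416966), np.float64(0.2537653677999447), np.float64(0.2563966521474494), np.float64(0.2561976804042949)]
-20.800439393652418
-109.92291698117327
159.74948839350623
69.02386323104088
[[ 0.50701146  0.07405824]
 [ 0.59599671  0.31023439]
 [ 0.82905371  0.21903565]
 [ 0.74745288 -0.01295837]] [0.66987869 0.14759248]
handle [[0.54625248 0.24450127]
 [0.51057245 0.14294032]] [0.52841246 0.19372079] 0.10764612993180697
mouth top edge [[ 0.65361023 -0.02084743]
 [ 0.57063814  0.00898593]] [ 0.61212419 -0.00593075] 0.08817254207285022
-19.776504383562056
```

```bash
cat >> h.py <<'E'
import sys,json
from scipy.spatial.transform import Slerp
a=np.radians(-20.2)
xh=np.array([np.cos(a),np.sin(a),0]);yh=np.array([-np.sin(a),np.cos(a),0]);Z=np.array([0,0,1.])
def frame(z,x):
    z=z/np.linalg.norm(z);x=x-z*(x@z);x/=np.linalg.norm(x)
    return R.from_matrix(np.c_[x,np.cross(z,x),z])
def plan(wps,cur=None):
    """wps: (tcp, Rotation, ncalls); prints rows relative to previous (rounded) pose"""
    if cur is None:
        o=ctrl.observe();cur=(o["ee_pos"],R.from_rotvec(o["eef_rot"]))
    p,r=cur
    for P,Q,n in wps:
        p0,s=p,Slerp([0,1],R.concatenate([r,Q]))
        for k in range(1,n+1):
            q=p0+(np.asarray(P)-p0)*k/n;rq=s(k/n)
            dp=np.round(r.inv().apply(q-p)/.25,3);dr=np.round((r.inv()*rq).as_rotvec()/np.pi,4)
            rows=max(np.linalg.norm(dp)*250/41.7,np.linalg.norm(dr)*180/7.16)
            print(json.dumps({"dp":dp.tolist(),"dr":dr.tolist()}),"rows %.1f"%rows)
            p=p+r.apply(dp*.25);r=r*R.from_rotvec(dr*np.pi)
    print("end",p.round(4))
def zl(deg): t=np.radians(deg);return np.sin(t)*xh-np.cos(t)*Z
BAR=np.array([.530,.193,.255])
E
python3 - <<'E'
from h import *
z=zl(35);plan([(BAR-.14*z,frame(z,yh),4)])
E
```

```text
{"dp": [-0.393, -0.308, -0.139], "dr": [-0.0363, -0.041, 0.1304]} rows 3.6
{"dp": [-0.496, -0.108, -0.104], "dr": [-0.0363, -0.041, 0.1303]} rows 3.6
{"dp": [-0.505, 0.109, -0.039], "dr": [-0.0363, -0.0411, 0.1304]} rows 3.6
{"dp": [-0.42, 0.3, 0.046], "dr": [-0.0363, -0.041, 0.1304]} rows 3.6
end [0.4546 0.2206 0.3696]
```

Call:
{"fn": "jog_arm", "kwargs": {"plan": [{"dp": [-0.393,-0.308,-0.139],"dr": [-0.0363,-0.041,0.1304],"grip": 0.6},{"dp": [-0.393,-0.308,-0.139],"dr": [-0.0363,-0.041,0.1304],"grip": 0.6},{"dp": [-0.393,-0.308,-0.139],"dr": [-0.0363,-0.041,0.1304],"grip": 0.6},{"dp": [-0.393,-0.308,-0.139],"dr": [-0.0363,-0.041,0.1304],"grip": 0.6},{"dp": [-0.393,-0.308,-0.139],"dr": [-0.0363,-0.041,0.1304],"grip": 0.6}]}}

```text
time: 0.52
ee_pos: [0.2198, 0.5103, 0.267]
eef_rot: [0.947, 2.843, 0.15]
contact_force: [-0.7, 1.3, -0.0]
gripper_width: 0.0512
finger_force: 0.0
```

Call:
{"fn": "jog_arm", "kwargs": {"plan": [{"dp": [-0.496,-0.108,-0.104],"dr": [-0.0363,-0.041,0.1303],"grip": 0.6},{"dp": [-0.496,-0.108,-0.104],"dr": [-0.0363,-0.041,0.1303],"grip": 0.6},{"dp": [-0.496,-0.108,-0.104],"dr": [-0.0363,-0.041,0.1303],"grip": 0.6},{"dp": [-0.496,-0.108,-0.104],"dr": [-0.0363,-0.041,0.1303],"grip": 0.6},{"dp": [-0.496,-0.108,-0.104],"dr": [-0.0363,-0.041,0.1303],"grip": 0.6}]}}

```text
time: 0.93
ee_pos: [0.2977, 0.4144, 0.3009]
eef_rot: [1.438, 2.466, 0.277]
contact_force: [-1.3, 1.9, 0.6]
gripper_width: 0.0512
finger_force: 0.0
```

Call:
{"fn": "jog_arm", "kwargs": {"plan": [{"dp": [-0.505,0.109,-0.039],"dr": [-0.0363,-0.041,0.1304],"grip": 0.6},{"dp": [-0.505,0.109,-0.039],"dr": [-0.0363,-0.041,0.1304],"grip": 0.6},{"dp": [-0.505,0.109,-0.039],"dr": [-0.0363,-0.041,0.1304],"grip": 0.6},{"dp": [-0.505,0.109,-0.039],"dr": [-0.0363,-0.041,0.1304],"grip": 0.6},{"dp": [-0.505,0.109,-0.039],"dr": [-0.0363,-0.041,0.1304],"grip": 0.6}]}}

```text
time: 1.35
ee_pos: [0.3761, 0.3184, 0.3353]
eef_rot: [1.835, 2.008, 0.384]
contact_force: [-0.3, 1.0, 0.6]
gripper_width: 0.051
finger_force: 0.0
```

Call:
{"fn": "jog_arm", "kwargs": {"plan": [{"dp": [-0.42,0.3,0.046],"dr": [-0.0363,-0.041,0.1304],"grip": 0.6},{"dp": [-0.42,0.3,0.046],"dr": [-0.0363,-0.041,0.1304],"grip": 0.6},{"dp": [-0.42,0.3,0.046],"dr": [-0.0363,-0.041,0.1304],"grip": 0.6},{"dp": [-0.42,0.3,0.046],"dr": [-0.0363,-0.041,0.1304],"grip": 0.6},{"dp": [-0.42,0.3,0.046],"dr": [-0.0363,-0.041,0.1304],"grip": 0.6}]}}

```text
time: 1.77
ee_pos: [0.4548, 0.2217, 0.3696]
eef_rot: [2.133, 1.49, 0.469]
contact_force: [-0.8, 1.3, 0.9]
gripper_width: 0.0512
finger_force: 0.0
```

Run:
```python
from h import *
o=ctrl.observe();im=ctrl.read_camera("wrist")[:,:,::-1].copy()
cv2.imwrite("pics/w1.png",im)
T=wristT(o);np.savez("w1.npz",T=T)
print(o["time"],o["ee_pos"],R.from_rotvec(o["eef_rot"]).as_matrix().round(3),o["joint_pos"].round(2),o["gripper_width"])
print("predicted bar ends",[proj("wrist",BAR+s*.055*yh,T) for s in(-1,1)])
```

```text
1.7667 [0.45475059 0.2217208  0.3695852 ] [[ 0.344  0.77   0.538]
 [ 0.939 -0.282 -0.197]
 [-0.     0.573 -0.82 ]] [-1.44  0.05  0.52  2.06  0.69  0.97 -1.66] 0.051177641205642666
predicted bar ends [array([278.33170667, 250.30910582]), array([278.52292758, 140.99990062])]
```

View pics/w1.png

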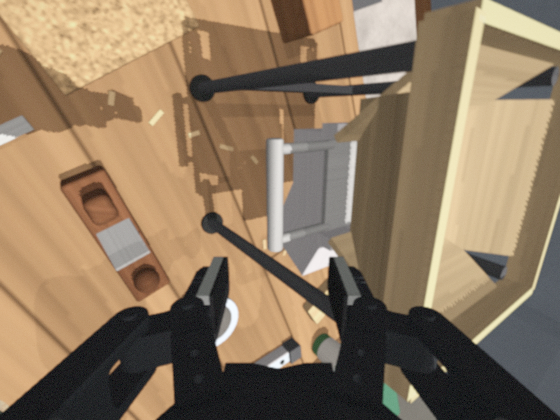

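The wrist view shows the bar upright at column 275, rows 140 to 250, within 3 px of my prediction. The stems are clear of the fingers.

Call:
{"fn": "jog_arm", "kwargs": {"plan": [{"dp": [0,-0.01,0.15],"dr": [0,0,0],"grip": 0.6},{"dp": [0,-0.01,0.3],"dr": [0,0,0],"grip": 0.6},{"dp": [0,-0.01,0.45],"dr": [0,0,0],"grip": 0.6},{"dp": [0,-0.01,0.55],"dr": [0,0,0],"grip": 0.6},{"dp": [0,-0.01,0.635],"dr": [0,0,0],"grip": 0.6}]}}

```text
time: 2.23
ee_pos: [0.5382, 0.1915, 0.2355]
eef_rot: [2.129, 1.498, 0.466]
contact_force: [0.1, 0.5, 0.6]
gripper_width: 0.0512
finger_force: 0.0
```

Call:
{"fn": "jog_arm", "kwargs": {"plan": [{"dp": [0,0,0],"dr": [0,0,0],"grip": 0.3},{"dp": [0,0,0],"dr": [0,0,0],"grip": 0.15},{"dp": [0,0,0],"dr": [0,0,0],"grip": 0},{"dp": [0,0,0],"dr": [0,0,0],"grip": 0},{"dp": [0,0,0],"dr": [0,0,0],"grip": 0}], "force": 40}}

```text
time: 2.65
ee_pos: [0.5376, 0.1917, 0.2385]
eef_rot: [2.134, 1.492, 0.472]
contact_force: [5.3, 1.7, -14.1]
gripper_width: 0.015
finger_force: 39.1
```

Run:
```python
from h import *
o=ctrl.observe();print(o["gripper_width"],o["finger_force"],o["contact_force"],o["joint_pos"].round(2))
p=o["ee_pos"];r=R.from_rotvec(o["eef_rot"])
plan([(p-.055*xh,r,1),(p-.1*xh,r,1),(p-.115*xh,r,1)])
```

```text
0.014959573895485096 39.08723831176758 [  5.34607095   1.67987486 -14.11190366] [-1.23  0.37  0.6   2.14  0.73  0.48 -1.66]
{"dp": [0.001, -0.18, -0.126], "dr": [0.0, 0.0, 0.0]} rows 1.3
{"dp": [0.0, -0.148, -0.103], "dr": [0.0, 0.0, 0.0]} rows 1.1
{"dp": [0.0, -0.049, -0.034], "dr": [0.0, 0.0, 0.0]} rows 0.4
end [0.4297 0.2313 0.2385]
```

Call:
{"fn": "jog_arm", "kwargs": {"plan": [{"dp": [0,-0.035,-0.025],"dr": [0,0,0],"grip": 0},{"dp": [0,-0.07,-0.05],"dr": [0,0,0],"grip": 0},{"dp": [0,-0.107,-0.075],"dr": [0,0,0],"grip": 0},{"dp": [0,-0.143,-0.1],"dr": [0,0,0],"grip": 0},{"dp": [0,-0.18,-0.126],"dr": [0,0,0],"grip": 0}]}}

```text
time: 3.07
ee_pos: [0.4857, 0.2108, 0.2386]
eef_rot: [2.134, 1.492, 0.473]
contact_force: [9.4, 3.6, -18.3]
gripper_width: 0.0144
finger_force: 40.3
```

Call:
{"fn": "jog_arm", "kwargs": {"plan": [{"dp": [0,-0.03,-0.021],"dr": [0,0,0],"grip": 0},{"dp": [0,-0.06,-0.042],"dr": [0,0,0],"grip": 0},{"dp": [0,-0.09,-0.063],"dr": [0,0,0],"grip": 0},{"dp": [0,-0.11,-0.077],"dr": [0,0,0],"grip": 0},{"dp": [0,-0.13,-0.091],"dr": [0,0,0],"grip": 0}]}}

```text
time: 3.48
ee_pos: [0.4484, 0.2246, 0.2385]
eef_rot: [2.134, 1.493, 0.473]
contact_force: [7.2, 3.9, -17.5]
gripper_width: 0.0146
finger_force: 40.4
```

Run:
```python
from h import *
o=ctrl.observe();print(o["contact_force"]@xh,o["joint_pos"].round(2),(np.array([.668,.143,0])-o["ee_pos"])@xh+.0187*np.sin(np.radians(35)))
```

```text
5.40229488464391 [-1.48  0.29  0.62  2.24  0.78  0.59 -1.89] 0.24496654913286922
```

Call:
{"fn": "jog_arm", "kwargs": {"plan": [{"dp": [0,-0.007,-0.005],"dr": [0,0,0],"grip": 0},{"dp": [0,-0.014,-0.01],"dr": [0,0,0],"grip": 0},{"dp": [0,-0.021,-0.015],"dr": [0,0,0],"grip": 0},{"dp": [0,-0.027,-0.019],"dr": [0,0,0],"grip": 0},{"dp": [0,-0.033,-0.023],"dr": [0,0,0],"grip": 0}]}}

```text
time: 3.9
ee_pos: [0.4436, 0.2247, 0.2412]
eef_rot: [2.133, 1.482, 0.475]
contact_force: [74.1, -18.7, -11.5]
gripper_width: 0.0141
finger_force: 40.4
```

Call:
{"fn": "jog_arm", "kwargs": {"plan": [{"dp": [0,0.006,0.004],"dr": [0,0,0],"grip": 0},{"dp": [0,0.012,0.008],"dr": [0,0,0],"grip": 0},{"dp": [0,0.012,0.008],"dr": [0,0,0],"grip": 0}]}}

```text
time: 4.15
ee_pos: [0.4449, 0.2245, 0.2406]
eef_rot: [2.134, 1.485, 0.473]
contact_force: [2.2, -10.8, 33.3]
gripper_width: 0.0147
finger_force: 46.9
```

Call:
{"fn": "jog_arm", "kwargs": {"plan": [{"dp": [0,0,0],"dr": [0,0,0],"grip": 0.2},{"dp": [0,0,0],"dr": [0,0,0],"grip": 0.4},{"dp": [0,0,0],"dr": [0,0,0],"grip": 0.6},{"dp": [0,0,0],"dr": [0,0,0],"grip": 0.6},{"dp": [0,0,0],"dr": [0,0,0],"grip": 0.6}]}}

```text
time: 4.57
ee_pos: [0.4431, 0.2256, 0.2385]
eef_rot: [2.134, 1.49, 0.471]
contact_force: [0.1, -0.2, 0.1]
gripper_width: 0.051
finger_force: 0.0
```

```bash
cat >> h.py <<'E'
TOR=np.array([.502,-.311,.015]);ld=np.array([.978,-.21,0])
E
python3 - <<'E'
from h import *
o=ctrl.observe();p=o["ee_pos"];r=R.from_rotvec(o["eef_rot"]);z=r.as_matrix()[:,2]
print(o["contact_force"])
p1=p-.13*z
D=frame(-Z,ld)
# camera is +x of tool, looks forward: stage behind torch, 0.2 up
plan([(p1,r,1),(np.array([.40,.12,.42]),r*R.identity(),1),([.45,-.12,.42],frame(-Z,yh),2),(TOR+[-.0,0,.22],D,3)])
E
```

```text
[ 0.08626184 -0.22142997  0.05355317]
{"dp": [-0.0, 0.0, -0.52], "dr": [0.0, 0.0, 0.0]} rows 3.1
{"dp": [-0.455, 0.403, -0.085], "dr": [0.0, 0.0, 0.0]} rows 3.7
{"dp": [-0.416, 0.213, 0.148], "dr": [0.0971, -0.0003, 0.0001]} rows 2.9
{"dp": [-0.416, 0.247, 0.077], "dr": [0.0971, -0.0004, 0.0001]} rows 2.9
{"dp": [-0.215, 0.153, 0.247], "dr": [0.0, -0.0, 0.1517]} rows 3.8
{"dp": [-0.121, 0.235, 0.246], "dr": [0.0, -0.0, 0.1517]} rows 3.8
{"dp": [0.0, 0.264, 0.247], "dr": [0.0, -0.0, 0.1517]} rows 3.8
end [ 0.502  -0.3111  0.2351]
```

Run:
```python
from h import *
o=ctrl.observe();p=o["ee_pos"];r=R.from_rotvec(o["eef_rot"]);z=r.as_matrix()[:,2]
p1=p-.06*z
D=frame(-Z,ld)
plan([(p1,r,1),([.42,.18,.36],frame(zl(18),yh),1),([.43,.06,.44],frame(-Z,yh),1),([.45,-.12,.42],frame(-Z,yh),1),(TOR+[-.0,0,.22],D,3)])
```

```text
{"dp": [-0.0, 0.0, -0.24], "dr": [0.0, 0.0, 0.0]} rows 1.4
{"dp": [-0.202, 0.259, -0.172], "dr": [0.0942, -0.0007, 0.0001]} rows 2.4
{"dp": [-0.437, 0.292, -0.242], "dr": [0.1, -0.0, -0.0]} rows 3.5
{"dp": [-0.648, 0.324, 0.08], "dr": [0.0, -0.0, -0.0]} rows 4.4
{"dp": [-0.215, 0.153, 0.247], "dr": [0.0, -0.0, 0.1517]} rows 3.8
{"dp": [-0.121, 0.235, 0.246], "dr": [-0.0, -0.0, 0.1517]} rows 3.8
{"dp": [-0.0, 0.264, 0.247], "dr": [-0.0, -0.0, 0.1517]} rows 3.8
end [ 0.502  -0.3111  0.235 ]
```

Call:
{"fn": "jog_arm", "kwargs": {"plan": [{"dp": [0,0,-0.12],"dr": [0,0,0],"grip": 0.6},{"dp": [0,0,-0.24],"dr": [0,0,0],"grip": 0.6},{"dp": [0,0,-0.24],"dr": [0,0,0],"grip": 0.6}]}}

```text
time: 4.82
ee_pos: [0.4099, 0.2389, 0.2902]
eef_rot: [2.136, 1.491, 0.475]
contact_force: [0.1, -0.8, -0.6]
gripper_width: 0.0513
finger_force: 0.0
```

Call:
{"fn": "jog_arm", "kwargs": {"plan": [{"dp": [-0.202,0.259,-0.172],"dr": [0.0942,0,0],"grip": 0.6},{"dp": [-0.202,0.259,-0.172],"dr": [0.0942,0,0],"grip": 0.6},{"dp": [-0.202,0.259,-0.172],"dr": [0.0942,0,0],"grip": 0.6},{"dp": [-0.202,0.259,-0.172],"dr": [0.0942,0,0],"grip": 0.6}]}}

```text
time: 5.15
ee_pos: [0.4214, 0.1782, 0.3624]
eef_rot: [2.363, 1.645, 0.265]
contact_force: [0.3, -0.8, 0.2]
gripper_width: 0.0515
finger_force: 0.0
```

Call:
{"fn": "jog_arm", "kwargs": {"plan": [{"dp": [-0.437,0.292,-0.242],"dr": [0.1,0,0],"grip": 0.6},{"dp": [-0.437,0.292,-0.242],"dr": [0.1,0,0],"grip": 0.6},{"dp": [-0.437,0.292,-0.242],"dr": [0.1,0,0],"grip": 0.6},{"dp": [-0.437,0.292,-0.242],"dr": [0.1,0,0],"grip": 0.6},{"dp": [-0.437,0.292,-0.242],"dr": [0.1,0,0],"grip": 0.6}]}}

```text
time: 5.57
ee_pos: [0.4316, 0.0544, 0.4424]
eef_rot: [-2.581, -1.789, -0.005]
contact_force: [0.8, -1.4, -0.1]
gripper_width: 0.0515
finger_force: 0.0
```

Run:
```python
from h import *
o=ctrl.observe();print(o["joint_pos"].round(2),o["contact_force"])
D=frame(-Z,ld)
plan([([.45,-.12,.42],frame(-Z,yh),1),(TOR+[-.0,0,.22],D,3)])
im=ctrl.read_camera("top")[:,:,::-1];big=cv2.resize(im[100:220,140:310],None,fx=3,fy=3,interpolation=2);cv2.imwrite("pics/top2.png",big)
```

```text
[-1.21  0.    0.97  1.76 -0.01  1.38 -0.59] [ 0.7877338  -1.36131405 -0.13277435]
{"dp": [-0.628, 0.314, 0.087], "dr": [0.0001, -0.0012, -0.0019]} rows 4.2
{"dp": [-0.215, 0.153, 0.247], "dr": [0.0, -0.0, 0.1517]} rows 3.8
{"dp": [-0.121, 0.234, 0.247], "dr": [0.0, -0.0, 0.1517]} rows 3.8
{"dp": [0.0, 0.264, 0.246], "dr": [-0.0, -0.0, 0.1517]} rows 3.8
end [ 0.5019 -0.311   0.2351]
```

View pics/top2.png

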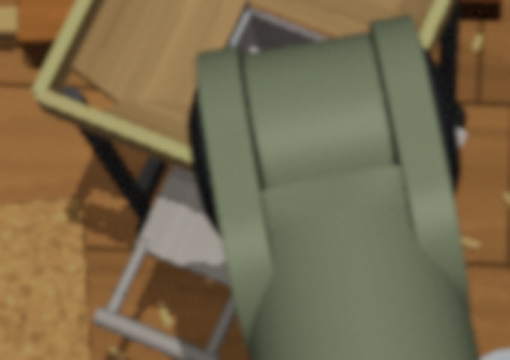

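The gate is drawn out with the handle's left end now at crop (97,317). The arm hides the rest, so I'll check it again once it's clear.

Call:
{"fn": "jog_arm", "kwargs": {"plan": [{"dp": [-0.628,0.314,0.087],"dr": [0,0,0],"grip": 0.8},{"dp": [-0.628,0.314,0.087],"dr": [0,0,0],"grip": 0.8},{"dp": [-0.628,0.314,0.087],"dr": [0,0,0],"grip": 0.8},{"dp": [-0.628,0.314,0.087],"dr": [0,0,0],"grip": 0.8},{"dp": [-0.628,0.314,0.087],"dr": [0,0,0],"grip": 0.8}]}}

```text
time: 6.03
ee_pos: [0.449, -0.1194, 0.4172]
eef_rot: [2.579, 1.792, 0.001]
contact_force: [0.4, -0.2, 1.4]
gripper_width: 0.0683
finger_force: 0.0
```

Call:
{"fn": "jog_arm", "kwargs": {"plan": [{"dp": [-0.215,0.153,0.247],"dr": [0,0,0.152],"grip": 0.8},{"dp": [-0.215,0.153,0.247],"dr": [0,0,0.152],"grip": 0.8},{"dp": [-0.215,0.153,0.247],"dr": [0,0,0.152],"grip": 0.8},{"dp": [-0.215,0.153,0.247],"dr": [0,0,0.152],"grip": 0.8},{"dp": [-0.215,0.153,0.247],"dr": [0,0,0.152],"grip": 0.8}]}}

```text
time: 6.45
ee_pos: [0.4666, -0.1792, 0.3548]
eef_rot: [-2.933, -1.125, 0.003]
contact_force: [-0.7, -0.2, -0.3]
gripper_width: 0.068
finger_force: 0.0
```

Run:
```python
from h import *
o=ctrl.observe();print(o["joint_pos"].round(2),o["contact_force"])
D=frame(-Z,ld)
plan([(TOR+[-.0,0,.22],D,2)])
```

```text
[-0.62  0.39  1.2   1.78 -0.39  1.23 -0.16] [-0.66490171 -0.18169903 -0.25519331]
{"dp": [-0.123, 0.244, 0.24], "dr": [0.0, 0.0003, 0.1503]} rows 3.8
{"dp": [0.0, 0.273, 0.239], "dr": [0.0, 0.0002, 0.1502]} rows 3.8
end [ 0.5019 -0.3111  0.2351]
```

Call:
{"fn": "jog_arm", "kwargs": {"plan": [{"dp": [-0.123,0.244,0.24],"dr": [0,0,0.15],"grip": 0.8},{"dp": [-0.123,0.244,0.24],"dr": [0,0,0.15],"grip": 0.8},{"dp": [-0.123,0.244,0.24],"dr": [0,0,0.15],"grip": 0.8},{"dp": [-0.123,0.244,0.24],"dr": [0,0,0.15],"grip": 0.8},{"dp": [-0.123,0.244,0.24],"dr": [0,0,0.15],"grip": 0.8}]}}

```text
time: 6.87
ee_pos: [0.4854, -0.2441, 0.2953]
eef_rot: [-3.113, -0.42, 0.001]
contact_force: [0.0, 0.5, 0.6]
gripper_width: 0.0682
finger_force: 0.0
```

Call:
{"fn": "jog_arm", "kwargs": {"plan": [{"dp": [0,0.273,0.239],"dr": [0,0,0.15],"grip": 0.8},{"dp": [0,0.273,0.239],"dr": [0,0,0.15],"grip": 0.8},{"dp": [0,0.273,0.239],"dr": [0,0,0.15],"grip": 0.8},{"dp": [0,0.273,0.239],"dr": [0,0,0.15],"grip": 0.8},{"dp": [0,0.273,0.239],"dr": [0,0,0.15],"grip": 0.8}]}}

```text
time: 7.28
ee_pos: [0.5039, -0.3094, 0.2358]
eef_rot: [-3.125, 0.313, 0.0]
contact_force: [1.0, -0.1, 0.1]
gripper_width: 0.0683
finger_force: 0.0
```

Run:
```python
from h import *
o=ctrl.observe();w=ctrl.read_camera("wrist")[:,:,::-1].copy();t=ctrl.read_camera("top")[:,:,::-1].copy()
T=wristT(o);np.savez("w2.npz",T=T);print(o["ee_pos"],o["joint_pos"].round(2))
for s in(-.075,0,.075): print(proj("wrist",TOR+s*ld+[0,0,.015],T))
cv2.imwrite("pics/w2.png",w);cv2.imwrite("pics/top3f.png",t)
c=cv2.resize(t[100:220,140:310],None,fx=3,fy=3,interpolation=2)[:360,:510]
out=np.zeros((420,560+0,3),np.uint8)
cv2.imwrite("pics/w2t3.png",np.vstack([cv2.resize(w,(480,360)),cv2.resize(c,(480,240))[:240]]))
hsv=cv2.cvtColor(w,cv2.COLOR_BGR2HSV);m=((hsv[...,1]<75)&(hsv[...,2]>130)).astype(np.uint8)
n,l,s,cc=cv2.connectedComponentsWithStats(m)
for i in range(1,n):
    if s[i,4]>300:
        W=np.array([ray("wrist",p,.03,T)[:2] for p in np.argwhere(l==i)[:,::-1]]).astype(np.float32);r=cv2.minAreaRect(W)
        print(cc[i].round(),s[i,4],np.round(r[0],4),np.round(r[1],3),r[2])
```

```text
[ 0.50392326 -0.30941111  0.2358317 ] [-0.24  0.78  1.18  1.72 -0.78  1.19 -0.61]
[279.77908534 241.54512243]
[280.62923918 183.11180834]
[281.59856392 116.48756447]
[206.  32.] 3877 [ 0.675  -0.2681] [0.074 0.057] 10.909628868103027
[278. 190.] 2198 [ 0.4915 -0.3059] [0.031 0.107] 77.08303833007812
[414. 216.] 3551 [ 0.4208 -0.4612] [0.14  0.077] 42.654598236083984
[108. 275.] 3177 [ 0.4218 -0.067 ] [0.126 0.113] 69.69782257080078
[337. 343.] 1440 [ 0.2531 -0.3412] [0.041 0.097] 74.11151123046875
[205. 338.] 414 [ 0.303  -0.1627] [0.024 0.058] 58.91294860839844
```

View pics/w2t3.png

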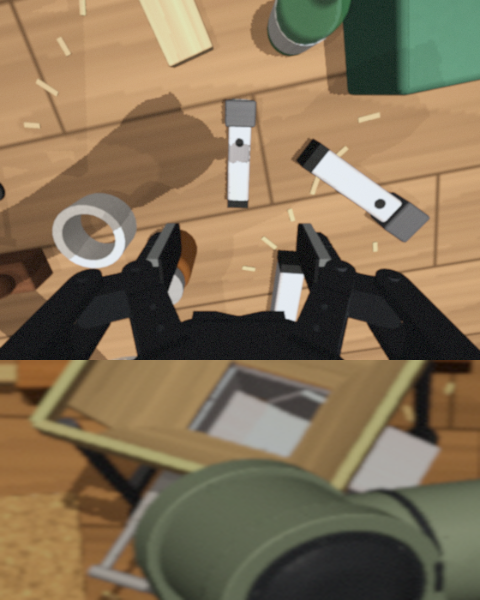

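The wrist view shows the small torch square between the fingers. In the picture scaled by 0.857 its body runs from (240,125) to (238,205), head up. My measurement agrees with the size given and with the first measurement to 2 mm. In the top crop the gate is out, and the chute lies at about (395,455).

```bash
sed -i 's/^TOR=.*/TOR=np.array([.5037,-.3087,.015]);ld=np.array([.9747,-.2236,0])/' h.py
python3 - <<'E'
from h import *
D=frame(-Z,ld)
plan([([*TOR[:2],.06],D,1),([*TOR[:2],.0045],D,1)])
E
```

```text
{"dp": [-0.003, 0.0, 0.706], "dr": [-0.0004, -0.0003, 0.0104]} rows 4.2
{"dp": [0.0, 0.0, 0.222], "dr": [-0.0, -0.0, 0.0]} rows 1.3
end [ 0.5037 -0.3087  0.0046]
```

Call:
{"fn": "jog_arm", "kwargs": {"plan": [{"dp": [0,0,0.15],"dr": [0,0,0.0104],"grip": 0.8},{"dp": [-0.003,0,0.3],"dr": [0,0,0.0104],"grip": 0.8},{"dp": [-0.003,0,0.45],"dr": [0,0,0.0104],"grip": 0.8},{"dp": [-0.003,0,0.6],"dr": [0,0,0.0104],"grip": 0.8},{"dp": [-0.003,0,0.706],"dr": [0,0,0.0104],"grip": 0.8}]}}

```text
time: 7.8
ee_pos: [0.5034, -0.3076, 0.0576]
eef_rot: [-3.119, 0.354, -0.001]
contact_force: [0.1, 0.1, -0.2]
gripper_width: 0.0684
finger_force: 0.0
```

Call:
{"fn": "jog_arm", "kwargs": {"plan": [{"dp": [0,0,0.06],"dr": [0,0,0],"grip": 0.8},{"dp": [0,0,0.12],"dr": [0,0,0],"grip": 0.8},{"dp": [0,0,0.17],"dr": [0,0,0],"grip": 0.8},{"dp": [0,0,0.21],"dr": [0,0,0],"grip": 0.8},{"dp": [0,0,0.218],"dr": [0,0,0],"grip": 0.8}]}}

```text
time: 8.22
ee_pos: [0.5034, -0.3092, 0.0044]
eef_rot: [-3.119, 0.365, -0.001]
contact_force: [-0.8, -0.0, 0.7]
gripper_width: 0.0687
finger_force: 0.0
```

Call:
{"fn": "jog_arm", "kwargs": {"plan": [{"dp": [0,0,0],"dr": [0,0,0],"grip": 0.5},{"dp": [0,0,0],"dr": [0,0,0],"grip": 0.3},{"dp": [0,0,0],"dr": [0,0,0],"grip": 0.2},{"dp": [0,0,0],"dr": [0,0,0],"grip": 0.2},{"dp": [0,0,0],"dr": [0,0,0],"grip": 0.2}], "force": 50}}

```text
time: 8.63
ee_pos: [0.5036, -0.3098, 0.0061]
eef_rot: [-3.119, 0.367, -0.003]
contact_force: [-0.7, 0.3, 7.4]
gripper_width: 0.0288
finger_force: 50.4
```

```bash
cat >> h.py <<'E'
c3,s3=np.cos(np.pi/6),.5
HOP=np.array([.667,.142,0])
THR=HOP+[0,0,.215]
def chute(thr=THR):
    cx=-c3*yh-s3*Z; beam=-cx; zt=s3*yh-c3*Z
    F=frame(zt,beam); mouth=thr+.155*cx
    lens=mouth+.045*cx
    return F,lens-.075*beam+.009*zt,zt,mouth,cx
E
python3 - <<'E'
from h import *
F,tcp,zt,mouth,cx=chute();print(mouth,tcp)
st=tcp-.08*zt
D=frame(-Z,ld);o=ctrl.observe();p=o["ee_pos"]
plan([(p+[0,0,.16],D,1),(st+[-.03,-.06,.05],frame(-Z,yh),3),(st,F,1)])
E
```

```text
[0.62064926 0.01602239 0.1375    ] [ 0.58631866 -0.07728545  0.06970577]
{"dp": [0.001, -0.001, -0.64], "dr": [-0.0003, -0.0006, -0.0028]} rows 3.8
{"dp": [0.01, -0.187, -0.03], "dr": [-0.0, 0.0, -0.1532]} rows 3.9
{"dp": [0.096, -0.161, -0.031], "dr": [-0.0, 0.0, -0.1531]} rows 3.8
{"dp": [0.159, -0.098, -0.03], "dr": [-0.0, -0.0, -0.1532]} rows 3.9
{"dp": [0.267, 0.03, 0.2], "dr": [-0.0, 0.1667, -0.0]} rows 4.2
end [ 0.5725 -0.1148  0.1389]
```

Call:
{"fn": "jog_arm", "kwargs": {"plan": [{"dp": [0,0,-0.06],"dr": [0,0,0],"grip": 0.2},{"dp": [0,0,-0.2],"dr": [0,0,0],"grip": 0.2},{"dp": [0,0,-0.35],"dr": [0,0,0],"grip": 0.2},{"dp": [0,0,-0.5],"dr": [0,0,0],"grip": 0.2},{"dp": [0,0,-0.64],"dr": [0,0,-0.0028],"grip": 0.2}]}}

```text
time: 9.05
ee_pos: [0.5025, -0.3098, 0.1684]
eef_rot: [-3.121, 0.355, -0.002]
contact_force: [1.8, -0.4, -2.3]
gripper_width: 0.0291
finger_force: 50.0
```

Call:
{"fn": "jog_arm", "kwargs": {"plan": [{"dp": [0.01,-0.187,-0.03],"dr": [0,0,-0.1532],"grip": 0.2},{"dp": [0.01,-0.187,-0.03],"dr": [0,0,-0.1532],"grip": 0.2},{"dp": [0.01,-0.187,-0.03],"dr": [0,0,-0.1532],"grip": 0.2},{"dp": [0.01,-0.187,-0.03],"dr": [0,0,-0.1532],"grip": 0.2},{"dp": [0.01,-0.187,-0.03],"dr": [0,0,-0.1532],"grip": 0.2}]}}

```text
time: 9.47
ee_pos: [0.5159, -0.2646, 0.1742]
eef_rot: [-3.114, -0.409, -0.004]
contact_force: [-0.4, -0.4, -2.6]
gripper_width: 0.0293
finger_force: 50.4
```

Call:
{"fn": "jog_arm", "kwargs": {"plan": [{"dp": [0.096,-0.161,-0.031],"dr": [0,0,-0.1531],"grip": 0.2},{"dp": [0.096,-0.161,-0.031],"dr": [0,0,-0.1531],"grip": 0.2},{"dp": [0.096,-0.161,-0.031],"dr": [0,0,-0.1531],"grip": 0.2},{"dp": [0.096,-0.161,-0.031],"dr": [0,0,-0.1531],"grip": 0.2},{"dp": [0.096,-0.161,-0.031],"dr": [0,0,-0.1531],"grip": 0.2}]}}

```text
time: 9.88
ee_pos: [0.5287, -0.2199, 0.1814]
eef_rot: [-2.93, -1.133, -0.003]
contact_force: [-0.7, 0.2, -2.2]
gripper_width: 0.029
finger_force: 50.7
```

Call:
{"fn": "jog_arm", "kwargs": {"plan": [{"dp": [0.159,-0.098,-0.03],"dr": [0,0,-0.1532],"grip": 0.2},{"dp": [0.159,-0.098,-0.03],"dr": [0,0,-0.1532],"grip": 0.2},{"dp": [0.159,-0.098,-0.03],"dr": [0,0,-0.1532],"grip": 0.2},{"dp": [0.159,-0.098,-0.03],"dr": [0,0,-0.1532],"grip": 0.2},{"dp": [0.159,-0.098,-0.03],"dr": [0,0,-0.1532],"grip": 0.2}]}}

```text
time: 10.3
ee_pos: [0.5416, -0.1752, 0.1886]
eef_rot: [-2.578, -1.795, -0.002]
contact_force: [-0.3, 0.2, -2.7]
gripper_width: 0.0289
finger_force: 50.7
```

Run:
```python
from h import *
o=ctrl.observe();print(o["gripper_width"],o["joint_pos"].round(2),o["contact_force"])
F,tcp,zt,mouth,cx=chute();plan([(tcp-.08*zt,F,1)])
```

```text
0.028911518597990894 [-0.33  0.62  0.8   1.82 -0.55  0.93  0.36] [-0.34630155  0.16535298 -2.67544145]
{"dp": [0.269, 0.032, 0.199], "dr": [0.0003, 0.1662, -0.0005]} rows 4.2
end [ 0.5725 -0.1149  0.1389]
```

Call:
{"fn": "jog_arm", "kwargs": {"plan": [{"dp": [0.05,0.01,0.04],"dr": [0,0.0333,0],"grip": 0.2},{"dp": [0.11,0.02,0.08],"dr": [0,0.0666,0],"grip": 0.2},{"dp": [0.16,0.03,0.12],"dr": [0,0.1,0],"grip": 0.2},{"dp": [0.21,0.032,0.16],"dr": [0,0.1333,0],"grip": 0.2},{"dp": [0.269,0.032,0.199],"dr": [0,0.1664,0],"grip": 0.2}]}}

```text
time: 10.72
ee_pos: [0.5733, -0.1156, 0.1387]
eef_rot: [-2.285, -1.575, -0.617]
contact_force: [-0.2, 0.4, -4.0]
gripper_width: 0.0294
finger_force: 50.8
```

Run:
```python
from h import *
o=ctrl.observe();w=ctrl.read_camera("wrist")[:,:,::-1].copy();t=ctrl.read_camera("top")[:,:,::-1].copy()
T=wristT(o);np.savez("w3.npz",T=T,p=o["ee_pos"],r=o["eef_rot"])
F,tcp,zt,mouth,cx=chute();print(o["ee_pos"])
for a in(-1,1): print("pred top corner",proj("wrist",mouth-.046*zt+a*.046*xh,T), "bottom",proj("wrist",mouth+.046*zt+a*.046*xh,T))
cv2.imwrite("pics/top4f.png",t)
cv2.imwrite("pics/w3.png",np.vstack([cv2.resize(w[:200],(784,280)),cv2.resize(t[100:220,140:310],(450,318)).copy() if 0 else np.hstack([cv2.resize(t[100:220,140:310],(450,318)),np.zeros((318,334,3),np.uint8)])]))
```

```text
[ 0.57334129 -0.11563367  0.13873551]
pred top corner [178.11847565  24.80958268] bottom [214.98158653  57.42629516]
pred top corner [367.53471348  22.75948106] bottom [333.67024091  56.13638349]
```

View pics/w3.png

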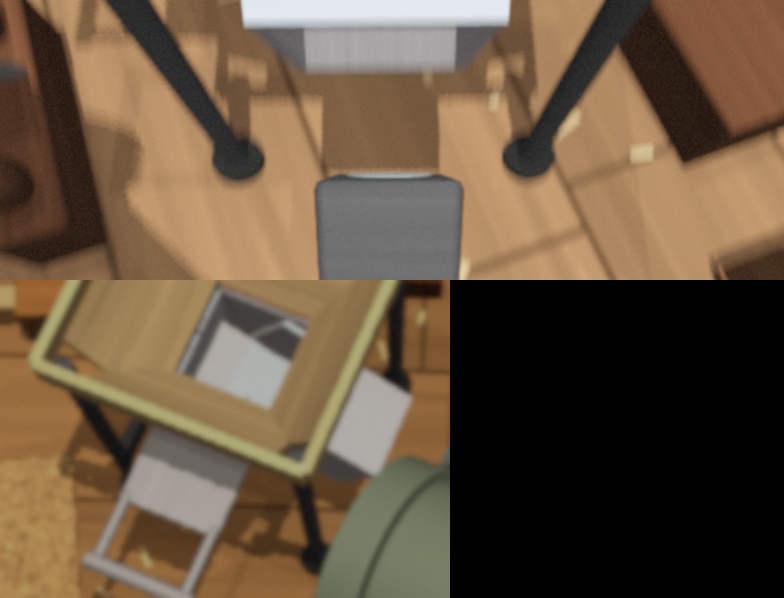

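The wrist view, in full-size pixels, shows the mouth's upper edge from (174,18) to (364,18) and the torch head at column 278. The torch therefore sits about 4.5 mm off to the side and square to the mouth. The top crop shows the gate well out, with its handle from (88,560) to (193,590).

Run:
```python
from h import *
g=lambda x,y:(x/2.647+140-.3,(y-280)/2.647+100-.3)
H=np.array([ray("top",g(*p),.255) for p in [(88,560),(193,592)]]);print(H,(HOP-H.mean(0))@xh)
d=np.load("w3.npz");r=R.from_rotvec(d["r"]);F,tcp,zt,mouth,cx=chute()
print("rot err deg",np.degrees((r.inv()*F).as_rotvec()))
print("to go tool", r.inv().apply(tcp-d["p"])*1000)
o=ctrl.observe();print(o["ee_pos"],np.degrees((R.from_rotvec(o["eef_rot"]).inv()*F).as_rotvec()),r.inv().apply(tcp-o["ee_pos"])*1000)
```

```text
[[0.45405019 0.27677975 0.255     ]
 [0.42769465 0.17630395 0.255     ]] 0.2414113043081073
rot err deg [ 0.23085321 -0.2892834  -0.58528939]
to go tool [ 0.11718132 -1.38811162 80.01351417]
[ 0.57109319 -0.11651452  0.13620016] [-0.01395738 -0.15112391 -0.80168921] [ 2.7983636   0.39586805 78.64000855]
```

Run:
```python
from h import *
for f in("top1","top4f"):
    im=cv2.imread(f"pics/{f}.png").astype(np.float32)
    sat=im[...,0]-im[...,2]  # blue minus red: grey ~0, wood negative
    for s in(-.02,0,.02):
        t=np.arange(.125,.275,.003)
        uv=np.array([proj("top",HOP-x*xh+s*yh+.259*Z) for x in t]).astype(np.float32)
        v=cv2.remap(sat,uv[:,0][None],uv[:,1][None],cv2.INTER_LINEAR)[0]
        w=np.clip(v+35,0,None);sel=(t>.225) if f!="top1" else (t<.185)
        print(f,s,"centroid %.4f"%((w*t)[sel].sum()/w[sel].sum()),v[sel].astype(int))
```

```text
top1 -0.02 centroid 0.1501 [-53 -52 -50 -50 -50 -32 -16 -13 -12 -12 -12 -21 -41 -50 -54 -52 -52 -53
 -56 -62]
top1 0 centroid 0.1488 [-58 -59 -58 -55 -49 -28 -15 -13 -13 -13 -15 -31 -46 -44 -44 -50 -51 -51
 -51 -58]
top1 0.02 centroid 0.1498 [-52 -53 -53 -54 -51 -32 -16 -13 -13 -13 -13 -24 -44 -50 -49 -44 -41 -46
 -51 -54]
top4f -0.02 centroid 0.2461 [-87 -88 -85 -66 -31 -15 -13 -13 -16 -47 -78 -83 -83 -80 -71 -58 -56]
top4f 0 centroid 0.2461 [-73 -73 -79 -66 -31 -15 -13 -12 -17 -50 -79 -85 -86 -83 -71 -58 -55]
top4f 0.02 centroid 0.2457 [-76 -79 -79 -57 -25 -14 -13 -12 -14 -36 -66 -73 -73 -71 -65 -60 -57]
```

The gate bar now measures 246 mm from the throat against 245 mm expected at the stop, which agrees with the hard stop I felt. Next is the beam.

Call:
{"fn": "jog_arm", "kwargs": {"plan": [{"dp": [0.02,-0.009,0.08],"dr": [0,0,0],"grip": 0.2},{"dp": [0.02,-0.009,0.16],"dr": [0,0,0],"grip": 0.2},{"dp": [0.02,-0.009,0.24],"dr": [0,0,0],"grip": 0.2},{"dp": [0.02,-0.009,0.3],"dr": [0,0,0],"grip": 0.2},{"dp": [0.02,-0.009,0.315],"dr": [0,0,0],"grip": 0.2}]}}

```text
time: 11.23
ee_pos: [0.5855, -0.0712, 0.0712]
eef_rot: [-2.28, -1.587, -0.606]
contact_force: [-0.4, 0.5, -2.2]
gripper_width: 0.0292
finger_force: 50.7
```

Call:
{"fn": "jog_arm", "kwargs": {"plan": [{"dp": [0,0,0],"dr": [0,0,0],"grip": 0.2},{"dp": [0,0,0],"dr": [0,0,0],"grip": 0.2},{"dp": [0,0,0],"dr": [0,0,0],"grip": 0.2},{"dp": [0,0,0],"dr": [0,0,0],"grip": 0.2},{"dp": [0,0,0],"dr": [0,0,0],"grip": 0.2}]}}

```text
time: 11.65
ee_pos: [0.586, -0.0732, 0.0734]
eef_rot: [-2.28, -1.589, -0.612]
contact_force: [-1.0, 0.1, -2.2]
gripper_width: 0.0291
finger_force: 50.7
```

Run:
```python
from h import *
o=ctrl.observe();r=R.from_rotvec(o["eef_rot"]);F,tcp,zt,mouth,cx=chute()
print(o["ee_pos"],np.degrees((r.inv()*F).as_rotvec()),r.inv().apply(tcp-o["ee_pos"])*1000,np.abs(o["qd"]).max(),o["gripper_width"])
w=ctrl.read_camera("wrist")[:,:,::-1].copy();s=ctrl.read_camera("scene")[:,:,::-1].copy();cv2.imwrite("pics/s4.png",s)
cv2.imwrite("pics/w4.png",np.hstack([cv2.resize(w[:210],(400,150)).copy(), np.zeros((150,1,3),np.uint8)]) if 0 else np.vstack([cv2.resize(w[:210],(560,210)),cv2.resize(s[180:380,130:410],(504,360),interpolation=2).copy() if 0 else cv2.resize(s[180:380,130:410],(560,380))]))
```

```text
[ 0.58597003 -0.07320003  0.07339275] [ 0.0927632  -0.0174578  -0.02030398] [-5.05948803  1.73750462  1.33741537] 0.0052329045403099175 0.029074718556624145
```

View pics/w4.png

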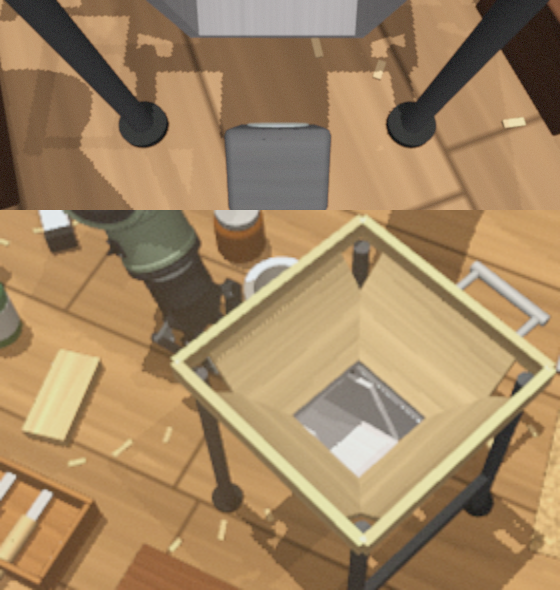

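The torch head (column 278) is centred on the mouth's lower edge (198 to 357, middle 277.5). The lens is about 43 mm away, so I hold still here.

Call:
{"fn": "jog_arm", "kwargs": {"plan": [{"dp": [0,0,0],"dr": [0,0,0],"grip": 0.2},{"dp": [0,0,0],"dr": [0,0,0],"grip": 0.2},{"dp": [0,0,0],"dr": [0,0,0],"grip": 0.2},{"dp": [0,0,0],"dr": [0,0,0],"grip": 0.2},{"dp": [0,0,0],"dr": [0,0,0],"grip": 0.2}]}}

```text
time: 12.17
ee_pos: [0.5857, -0.0726, 0.0727]
eef_rot: [-2.278, -1.589, -0.611]
contact_force: [0.5, -0.6, -2.5]
gripper_width: 0.029
finger_force: 50.7
```

Call:
{"fn": "jog_arm", "kwargs": {"plan": [{"dp": [0,0,0],"dr": [0,0,0],"grip": 0.2},{"dp": [0,0,0],"dr": [0,0,0],"grip": 0.2},{"dp": [0,0,0],"dr": [0,0,0],"grip": 0.2},{"dp": [0,0,0],"dr": [0,0,0],"grip": 0.2},{"dp": [0,0,0],"dr": [0,0,0],"grip": 0.2}]}}

```text
time: 12.58
ee_pos: [0.5858, -0.0726, 0.0728]
eef_rot: [-2.278, -1.589, -0.612]
contact_force: [0.9, 0.2, -2.3]
gripper_width: 0.0291
finger_force: 50.7
```

Call:
{"fn": "jog_arm", "kwargs": {"plan": [{"dp": [0,0,0],"dr": [0,0,0],"grip": 0.2},{"dp": [0,0,0],"dr": [0,0,0],"grip": 0.2},{"dp": [0,0,0],"dr": [0,0,0],"grip": 0.2},{"dp": [0,0,0],"dr": [0,0,0],"grip": 0.2},{"dp": [0,0,0],"dr": [0,0,0],"grip": 0.2}]}}

```text
time: 13.0
ee_pos: [0.5857, -0.0726, 0.0727]
eef_rot: [-2.278, -1.589, -0.611]
contact_force: [-0.5, -0.4, -2.4]
gripper_width: 0.029
finger_force: 50.7
```

Call:
{"fn": "jog_arm", "kwargs": {"plan": [{"dp": [0,0,0],"dr": [0,0,0],"grip": 0.2},{"dp": [0,0,0],"dr": [0,0,0],"grip": 0.2},{"dp": [0,0,0],"dr": [0,0,0],"grip": 0.2},{"dp": [0,0,0],"dr": [0,0,0],"grip": 0.2},{"dp": [0,0,0],"dr": [0,0,0],"grip": 0.2}]}}

```text
time: 13.42
ee_pos: [0.5858, -0.0726, 0.0728]
eef_rot: [-2.278, -1.589, -0.612]
contact_force: [-0.4, -1.1, -2.9]
gripper_width: 0.0293
finger_force: 50.7
```

Call:
{"fn": "jog_arm", "kwargs": {"plan": [{"dp": [0,0,0],"dr": [0,0,0],"grip": 0.2},{"dp": [0,0,0],"dr": [0,0,0],"grip": 0.2},{"dp": [0,0,0],"dr": [0,0,0],"grip": 0.2},{"dp": [0,0,0],"dr": [0,0,0],"grip": 0.2},{"dp": [0,0,0],"dr": [0,0,0],"grip": 0.2}]}}

```text
time: 13.83
ee_pos: [0.5858, -0.0726, 0.0727]
eef_rot: [-2.278, -1.589, -0.612]
contact_force: [-0.2, -0.0, -2.8]
gripper_width: 0.0294
finger_force: 50.7
```

Call:
{"fn": "jog_arm", "kwargs": {"plan": [{"dp": [0,0,0],"dr": [0,0,0],"grip": 0.2},{"dp": [0,0,0],"dr": [0,0,0],"grip": 0.2},{"dp": [0,0,0],"dr": [0,0,0],"grip": 0.2},{"dp": [0,0,0],"dr": [0,0,0],"grip": 0.2},{"dp": [0,0,0],"dr": [0,0,0],"grip": 0.2}]}}

```text
time: 14.25
ee_pos: [0.5858, -0.0726, 0.0727]
eef_rot: [-2.278, -1.589, -0.611]
contact_force: [0.1, -0.0, -3.1]
gripper_width: 0.0288
finger_force: 50.7
```

Run:
```python
from h import *
o=ctrl.observe();F,tcp,zt,mouth,cx=chute();p=o["ee_pos"];print(o["joint_pos"].round(2))
U=frame(-Z,yh)
m=np.array([np.cos(np.radians(40)),np.sin(np.radians(40)),0]);M=frame(-Z,m)
plan([(p-.10*zt+.02*cx,F,1),([.46,-.14,.33],U,2),([.43,-.06,.48],U,1),([.43,.10,.50],U,1),([.46,.27,.50],M,2),([.50,.435,.45],M,1),([.50,.435,.25],M,1),([.50,.435,.06],M,1)])
```

```text
[ 0.05  0.77  0.36  1.88 -1.11  0.89  0.86]
{"dp": [-0.08, 0.0, -0.4], "dr": [0.0002, -0.0002, 0.0]} rows 2.4
{"dp": [0.113, -0.189, -0.352], "dr": [-0.0, -0.0833, 0.0]} rows 2.5
{"dp": [0.017, -0.19, -0.37], "dr": [-0.0, -0.0833, 0.0]} rows 2.5
{"dp": [0.259, -0.223, -0.6], "dr": [-0.0, -0.0, 0.0]} rows 4.1
{"dp": [0.601, -0.221, -0.079], "dr": [-0.0, -0.0, 0.0]} rows 3.9
{"dp": [0.34, -0.061, -0.0], "dr": [-0.0, -0.0, 0.0828]} rows 2.1
{"dp": [0.312, -0.146, -0.0], "dr": [-0.0, -0.0, 0.0828]} rows 2.1
{"dp": [0.547, -0.403, 0.2], "dr": [-0.0, -0.0, -0.0]} rows 4.2
{"dp": [-0.0, -0.0, 0.8], "dr": [-0.0, -0.0, -0.0]} rows 4.8
{"dp": [-0.0, 0.0, 0.76], "dr": [-0.0, -0.0, -0.0]} rows 4.6
end [0.5    0.435  0.0599]
```

Call:
{"fn": "jog_arm", "kwargs": {"plan": [{"dp": [-0.04,0,-0.1],"dr": [0,0,0],"grip": 0.2},{"dp": [-0.08,0,-0.25],"dr": [0,0,0],"grip": 0.2},{"dp": [-0.08,0,-0.4],"dr": [0,0,0],"grip": 0.2},{"dp": [-0.08,0,-0.4],"dr": [0,0,0],"grip": 0.2}]}}

```text
time: 14.58
ee_pos: [0.5629, -0.1414, 0.1542]
eef_rot: [-2.287, -1.589, -0.616]
contact_force: [0.3, -0.9, -2.7]
gripper_width: 0.0289
finger_force: 51.0
```

Call:
{"fn": "jog_arm", "kwargs": {"plan": [{"dp": [0.113,-0.189,-0.352],"dr": [0,-0.0833,0],"grip": 0.2},{"dp": [0.113,-0.189,-0.352],"dr": [0,-0.0833,0],"grip": 0.2},{"dp": [0.113,-0.189,-0.352],"dr": [0,-0.0833,0],"grip": 0.2},{"dp": [0.113,-0.189,-0.352],"dr": [0,-0.0833,0],"grip": 0.2}]}}

```text
time: 14.92
ee_pos: [0.5114, -0.1373, 0.2444]
eef_rot: [-2.442, -1.707, -0.326]
contact_force: [1.2, -0.1, -0.6]
gripper_width: 0.0292
finger_force: 51.0
```

Call:
{"fn": "jog_arm", "kwargs": {"plan": [{"dp": [0.017,-0.19,-0.37],"dr": [0,-0.0833,0],"grip": 0.2},{"dp": [0.017,-0.19,-0.37],"dr": [0,-0.0833,0],"grip": 0.2},{"dp": [0.017,-0.19,-0.37],"dr": [0,-0.0833,0],"grip": 0.2},{"dp": [0.017,-0.19,-0.37],"dr": [0,-0.0833,0],"grip": 0.2}]}}

```text
time: 15.25
ee_pos: [0.4599, -0.1389, 0.3328]
eef_rot: [2.571, 1.799, 0.0]
contact_force: [2.6, 1.1, -1.7]
gripper_width: 0.0288
finger_force: 51.1
```

Call:
{"fn": "jog_arm", "kwargs": {"plan": [{"dp": [0.259,-0.223,-0.6],"dr": [0,0,0],"grip": 0.2},{"dp": [0.259,-0.223,-0.6],"dr": [0,0,0],"grip": 0.2},{"dp": [0.259,-0.223,-0.6],"dr": [0,0,0],"grip": 0.2},{"dp": [0.259,-0.223,-0.6],"dr": [0,0,0],"grip": 0.2},{"dp": [0.259,-0.223,-0.6],"dr": [0,0,0],"grip": 0.2}]}}

```text
time: 15.67
ee_pos: [0.4302, -0.0574, 0.4846]
eef_rot: [2.573, 1.802, 0.012]
contact_force: [-0.5, -0.3, -3.0]
gripper_width: 0.0292
finger_force: 51.1
```

Run:
```python
from h import *
o=ctrl.observe();print(o["joint_pos"].round(2),o["ee_pos"])
U=frame(-Z,yh)
m=np.array([np.cos(np.radians(40)),np.sin(np.radians(40)),0]);M=frame(-Z,m)
plan([([.43,.10,.50],U,1),([.46,.27,.50],M,2),([.50,.435,.45],M,1)])
```

```text
[-0.83 -0.02  0.83  1.67  0.01  1.48 -0.35] [ 0.43018186 -0.05737392  0.48460947]
{"dp": [0.592, -0.216, -0.059], "dr": [0.0013, -0.0019, 0.0011]} rows 3.8
{"dp": [0.34, -0.061, 0.0], "dr": [0.0, -0.0, 0.0828]} rows 2.1
{"dp": [0.312, -0.146, 0.0], "dr": [0.0, -0.0, 0.0828]} rows 2.1
{"dp": [0.547, -0.403, 0.2], "dr": [0.0, -0.0, -0.0]} rows 4.2
end [0.5   0.435 0.45 ]
```

Call:
{"fn": "jog_arm", "kwargs": {"plan": [{"dp": [0.592,-0.216,-0.059],"dr": [0,0,0],"grip": 0.2},{"dp": [0.592,-0.216,-0.059],"dr": [0,0,0],"grip": 0.2},{"dp": [0.592,-0.216,-0.059],"dr": [0,0,0],"grip": 0.2},{"dp": [0.592,-0.216,-0.059],"dr": [0,0,0],"grip": 0.2},{"dp": [0.592,-0.216,-0.059],"dr": [0,0,0],"grip": 0.2}]}}

```text
time: 16.08
ee_pos: [0.4296, 0.1043, 0.4941]
eef_rot: [-2.568, -1.807, 0.0]
contact_force: [0.4, 0.1, -2.1]
gripper_width: 0.029
finger_force: 51.0
```

Call:
{"fn": "jog_arm", "kwargs": {"plan": [{"dp": [0.34,-0.061,0],"dr": [0,0,0.0828],"grip": 0.2},{"dp": [0.34,-0.061,0],"dr": [0,0,0.0828],"grip": 0.2},{"dp": [0.34,-0.061,0],"dr": [0,0,0.0828],"grip": 0.2},{"dp": [0.34,-0.061,0],"dr": [0,0,0.0828],"grip": 0.2}]}}

```text
time: 16.42
ee_pos: [0.4451, 0.1851, 0.4935]
eef_rot: [2.786, 1.451, -0.003]
contact_force: [0.4, -0.9, -2.1]
gripper_width: 0.0289
finger_force: 51.0
```

Call:
{"fn": "jog_arm", "kwargs": {"plan": [{"dp": [0.312,-0.146,0],"dr": [0,0,0.0828],"grip": 0.2},{"dp": [0.312,-0.146,0],"dr": [0,0,0.0828],"grip": 0.2},{"dp": [0.312,-0.146,0],"dr": [0,0,0.0828],"grip": 0.2},{"dp": [0.312,-0.146,0],"dr": [0,0,0.0828],"grip": 0.2}]}}

```text
time: 16.75
ee_pos: [0.4601, 0.2691, 0.4935]
eef_rot: [2.951, 1.077, -0.002]
contact_force: [-0.7, -1.0, -2.6]
gripper_width: 0.029
finger_force: 51.0
```

Call:
{"fn": "jog_arm", "kwargs": {"plan": [{"dp": [0.547,-0.403,0.2],"dr": [0,0,0],"grip": 0.2},{"dp": [0.547,-0.403,0.2],"dr": [0,0,0],"grip": 0.2},{"dp": [0.547,-0.403,0.2],"dr": [0,0,0],"grip": 0.2},{"dp": [0.547,-0.403,0.2],"dr": [0,0,0],"grip": 0.2},{"dp": [0.547,-0.403,0.2],"dr": [0,0,0],"grip": 0.2}]}}

```text
time: 17.17
ee_pos: [0.4998, 0.4368, 0.441]
eef_rot: [2.949, 1.082, -0.005]
contact_force: [-0.6, 0.4, -4.0]
gripper_width: 0.0294
finger_force: 50.9
```

Run:
```python
from h import *
o=ctrl.observe();print(o["joint_pos"].round(2),o["ee_pos"])
m=np.array([np.cos(np.radians(40)),np.sin(np.radians(40)),0]);M=frame(-Z,m)
plan([([.505,.435,.26],M,1),([.505,.435,.06],M,1)])
```

```text
[-1.12  0.52  0.56  1.17 -0.27  1.52 -1.47] [0.49975266 0.43684179 0.44101912]
{"dp": [0.014, 0.02, 0.724], "dr": [-0.0004, 0.001, 0.0016]} rows 4.3
{"dp": [-0.0, -0.0, 0.8], "dr": [0.0, 0.0, 0.0]} rows 4.8
end [0.5051 0.4351 0.06  ]
```

Call:
{"fn": "jog_arm", "kwargs": {"plan": [{"dp": [0.014,0.02,0.15],"dr": [0,0,0.0016],"grip": 0.2},{"dp": [0.014,0.02,0.3],"dr": [0,0,0.0016],"grip": 0.2},{"dp": [0.014,0.02,0.45],"dr": [0,0,0.0016],"grip": 0.2},{"dp": [0.014,0.02,0.6],"dr": [0,0,0.0016],"grip": 0.2},{"dp": [0.014,0.02,0.724],"dr": [0,0,0.0016],"grip": 0.2}]}}

```text
time: 17.58
ee_pos: [0.5063, 0.429, 0.2617]
eef_rot: [2.955, 1.067, -0.001]
contact_force: [-0.2, 1.1, -2.6]
gripper_width: 0.029
finger_force: 51.0
```

Call:
{"fn": "jog_arm", "kwargs": {"plan": [{"dp": [0,0,0.16],"dr": [0,0,0],"grip": 0.2},{"dp": [0,0,0.32],"dr": [0,0,0],"grip": 0.2},{"dp": [0,0,0.48],"dr": [0,0,0],"grip": 0.2},{"dp": [0,0,0.64],"dr": [0,0,0],"grip": 0.2},{"dp": [0,0,0.78],"dr": [0,0,0],"grip": 0.2}]}}

```text
time: 18.0
ee_pos: [0.5066, 0.4292, 0.067]
eef_rot: [2.955, 1.067, 0.0]
contact_force: [1.5, 1.2, -2.8]
gripper_width: 0.0289
finger_force: 51.0
```

Call:
{"fn": "jog_arm", "kwargs": {"plan": [{"dp": [0,0,0.04],"dr": [0,0,0],"grip": 0.2},{"dp": [0,0,0.08],"dr": [0,0,0],"grip": 0.2},{"dp": [0,0,0.12],"dr": [0,0,0],"grip": 0.2},{"dp": [0,0,0.14],"dr": [0,0,0],"grip": 0.2},{"dp": [0,0,0.14],"dr": [0,0,0],"grip": 0.2}]}}

```text
time: 18.42
ee_pos: [0.5069, 0.431, 0.0345]
eef_rot: [-2.954, -1.067, -0.002]
contact_force: [-0.8, 0.3, -2.7]
gripper_width: 0.0293
finger_force: 50.9
```

Run:
```python
from h import *
o=ctrl.observe();print(o["joint_pos"].round(2),o["ee_pos"],o["contact_force"])
m=np.array([np.cos(np.radians(40)),np.sin(np.radians(40)),0]);M=frame(-Z,m)
plan([([*o["ee_pos"][:2],.0105],M,1)])
```

```text
[-1.04  0.87  0.39  1.62 -0.45  0.74 -1.31] [0.50688155 0.43104283 0.03450152] [-0.79028995  0.31045356 -2.66436332]
{"dp": [-0.0, 0.0, 0.096], "dr": [-0.0, -0.0005, -0.0017]} rows 0.6
end [0.5069 0.4311 0.0105]
```

Call:
{"fn": "jog_arm", "kwargs": {"plan": [{"dp": [0,0,0.03],"dr": [0,0,0],"grip": 0.2},{"dp": [0,0,0.055],"dr": [0,0,0],"grip": 0.2},{"dp": [0,0,0.075],"dr": [0,0,0],"grip": 0.2},{"dp": [0,0,0.088],"dr": [0,0,0],"grip": 0.2},{"dp": [0,0,0.094],"dr": [0,0,0],"grip": 0.2}]}}

```text
time: 18.83
ee_pos: [0.5064, 0.4308, 0.0101]
eef_rot: [-2.955, -1.067, -0.0]
contact_force: [-7.5, -4.8, 28.1]
gripper_width: 0.029
finger_force: 55.2
```

Call:
{"fn": "jog_arm", "kwargs": {"plan": [{"dp": [0,0,0.001],"dr": [0,0,0],"grip": 0.2},{"dp": [0,0,0.002],"dr": [0,0,0],"grip": 0.2},{"dp": [0,0,0.002],"dr": [0,0,0],"grip": 0.2}]}}

```text
time: 19.08
ee_pos: [0.5067, 0.431, 0.0102]
eef_rot: [-2.955, -1.066, -0.002]
contact_force: [0.2, 0.3, -2.0]
gripper_width: 0.0294
finger_force: 51.1
```

Call:
{"fn": "jog_arm", "kwargs": {"plan": [{"dp": [0,0,0.003],"dr": [0,0,0],"grip": 0.36},{"dp": [0,0,0.003],"dr": [0,0,0],"grip": 0.5},{"dp": [0,0,0.003],"dr": [0,0,0],"grip": 0.7},{"dp": [0,0,0.003],"dr": [0,0,0],"grip": 0.8},{"dp": [0,0,0.003],"dr": [0,0,0],"grip": 0.8}]}}

```text
time: 19.5
ee_pos: [0.5067, 0.4311, 0.0095]
eef_rot: [-2.955, -1.066, -0.002]
contact_force: [0.0, 0.4, 0.0]
gripper_width: 0.0684
finger_force: 0.0
```

Call:
{"fn": "jog_arm", "kwargs": {"plan": [{"dp": [0,0,-0.05],"dr": [0,0,0],"grip": 0.8},{"dp": [0,0,-0.15],"dr": [0,0,0],"grip": 0.8},{"dp": [0,0,-0.3],"dr": [0,0,0],"grip": 0.8},{"dp": [0,0,-0.45],"dr": [0,0,0],"grip": 0.8},{"dp": [0,0,-0.6],"dr": [0,0,0],"grip": 0.8}]}}

```text
time: 19.92
ee_pos: [0.5064, 0.4305, 0.162]
eef_rot: [-2.955, -1.066, -0.002]
contact_force: [-0.4, 0.5, -0.2]
gripper_width: 0.0683
finger_force: 0.0
```

Call:
{"fn": "jog_arm", "kwargs": {"plan": [{"dp": [0,0,-0.15],"dr": [0,0,0],"grip": 0.8},{"dp": [0,0,-0.3],"dr": [0,0,0],"grip": 0.8},{"dp": [0,0,-0.3],"dr": [0,0,0],"grip": 0.8},{"dp": [0,0,-0.3],"dr": [0,0,0],"grip": 0.8},{"dp": [0,0,-0.3],"dr": [0,0,0],"grip": 0.8}]}}

```text
time: 20.33
ee_pos: [0.5062, 0.4308, 0.2349]
eef_rot: [-2.954, -1.066, -0.002]
contact_force: [1.5, -0.5, -0.3]
gripper_width: 0.0682
finger_force: 0.0
```

Run:
```python
from h import *
t=ctrl.read_camera("top")[:,:,::-1];w=ctrl.read_camera("wrist")[:,:,::-1]
cv2.imwrite("pics/end.png",np.hstack([cv2.resize(t,(400,300)),cv2.resize(w,(400,300))]))
im=t.astype(np.float32);s=im[...,0]-im[...,2];x=np.arange(.225,.275,.003)
uv=np.array([proj("top",HOP-q*xh+.259*Z) for q in x]).astype(np.float32)
print(cv2.remap(s,uv[:,0][None],uv[:,1][None],1)[0].astype(int))
```

```text
[-77 -79 -78 -76 -51 -20 -12 -12 -13 -24 -60 -82 -85 -85 -80 -65 -55]
```

View pics/end.png

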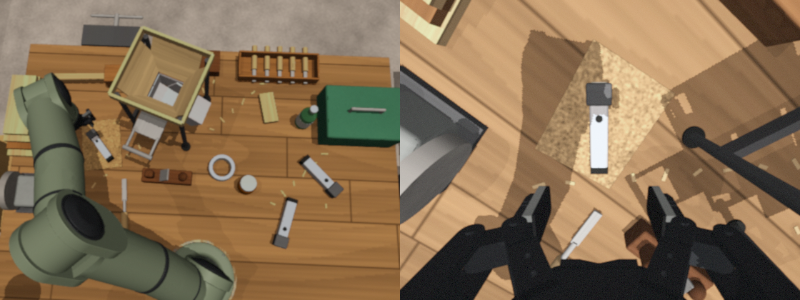

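The final picture shows the torch flat on the cork mat: in the wrist panel it runs from (599,85) to (599,173), inside the mat's corners. The gate is still out, the bystanders are in place, and the gripper is clear.

```bash
python3 -c "
from rig import ctrl
print(ctrl.sign_off())"
```

```text
the job is handed in; nothing more can be done
None
```

The job is handed in: the gate is out against its end stop, the torch was held steady about 43 mm from the chute mouth for over two seconds, and it now lies flat on the cork mat with the gripper clear and nothing else on the bench moved. The sign-off gave no verdict.

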